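Find the full gauge case by its weight and put it away

TASK

Three gauge cases that look alike stand among the instruments on the bench, and only one of them still has its steel master inside. Find it by its weight, set it down gently, lid up, on the floor of the free bay of the cabinet's upper drawer, and push the drawer fully home. Leave the empty cases standing where they were (put back any that you lift), do not tip any case, and do not disturb the other instruments.

Things in the scene. Friction and masses are not known exactly. Their poses are not given: they have to be found in the camera images.
- case_a: closed, latched black gauge case with a grey seam; 120 mm long (its x), 56 wide (its y), 48 high; origin at the centre of its underside, z up through the lid. Three look the same: one (any of them) holds a snug steel master at its middle, 0.5 to 0.77 kg in all; two are empty, 0.14 to 0.24 kg. Stands lid up at any yaw, 20 mm or more free beside the middle of each long side.
- case_b: closed, latched black gauge case with a grey seam; 120 mm long (its x), 56 wide (its y), 48 high; origin at the centre of its underside, z up through the lid. Three look the same: one (any of them) holds a snug steel master at its middle, 0.5 to 0.77 kg in all; two are empty, 0.14 to 0.24 kg. Stands lid up at any yaw, 20 mm or more free beside the middle of each long side.
- case_c: closed, latched black gauge case with a grey seam; 120 mm long (its x), 56 wide (its y), 48 high; origin at the centre of its underside, z up through the lid. Three look the same: one (any of them) holds a snug steel master at its middle, 0.5 to 0.77 kg in all; two are empty, 0.14 to 0.24 kg. Stands lid up at any yaw, 20 mm or more free beside the middle of each long side.
- cabinet: cream gauge cabinet, fixed, 300 mm deep (x), 280 wide (y), 172 high, two dark-fronted drawers one above the other; origin at bench level under the middle of its front (plane of the shut drawer fronts). It faces its own -x, towards the robot; drawers slide out along -x. The cabinet's top begins at x = 0.015 in its frame; its underside is 64 mm above the drawer's floor.
- cabinet_drawer0 (a joint): how far the upper drawer is pulled out, in m: 0 fully home against its stop, 0.213 fully out; it starts 0 to 0.06 out, and has to be drawn out to about 0.19 to lower a case into it from above. It runs freely (1 to 2 N moves it) and stays where it is left.
- drawer_bay (a point): moves with the upper drawer: point on its free bay's floor, mid-width, 96 mm above the bench, axes as the cabinet's. The bay runs from 40 mm before it (-x) to 215 mm behind it and 78 mm to each side; walls 6 mm thick, 54 high; the drawer front's outer face is 61 mm before the point, top edge 64 mm above the floor. Towards +y, behind a 5 mm divider 50 high, dark foam holds five plug gauges.
- cabinet_drawer0_handle (a point): middle of the upper drawer's handle, a level aluminium bar 11 mm thick and 120 mm long along the cabinet's y, 35 mm in front of the drawer's front, 134 mm above the bench. It moves with the drawer.
- vblock: bystander: dark steel V-block, 64 by 58 mm, 60 mm high, loose on the bench among the cases; origin at the centre of its underside, as for all bystanders unless said otherwise.
- cylsquare: bystander: bright steel cylindrical square, 60 mm in diameter, 120 mm high, standing loose among the cases.
- vise: bystander: dark steel toolmaker's vise, base 150 by 60 mm, 52 mm high, with a screw and a 78 mm T-bar at its -x end (95 mm from the origin to that end, 90 mm to the other); loose, at the back of the bench.
- indicator: bystander: dial indicator on a magnetic stand: grey base 60 by 50 by 55 mm, a post up to 205 mm, and at 175 mm height an arm along its +x that carries the dial (reaching 126 mm from the post); origin under the base. Loose.
- micrometer: bystander: outside micrometer lying flat, about 165 by 70 mm and 18 mm high, loose; its origin is near the middle of its measuring axis (x).
- pinstand: bystander: wooden stand 100 by 50 mm with eight upright steel pins, 70 mm high in all, loose.
- parallel: bystander: ground steel parallel bar 150 mm long (x), 14 mm wide, 24 mm high, loose.
Things that resemble listed ones, but are neither listed nor needed, are in the scene too. Leave any purple or turquoise look-alike of the case_c alone.

How it is judged:
By the outcome, as a careful person would: the job done as asked, in the order asked, and still so for the second after the job is handed in, with the robot touching nothing.
It also fails if it takes over 72 s, if anything falls off the work surface, if the arm or the gripper's body presses on something with over 40 N, if the wrist force passes 120 N, or if a joint passes its speed limit or range.

ROBOT

A 6-joint arm with a two-finger parallel gripper is mounted at the origin on the work surface. World frame = base frame: x ahead of the robot, y to its left, z up, the work surface at z = 0. Lengths are in mm, angles in rad, forces in N, time in s.
With the tool pointing down it reaches from about 275 to 750 mm from the base axis. Payload 10.2 kg.
Tool frame: the origin (TCP) lies midway between the tips of the shut fingers; the grasp point (between the pads) lies 19 mm behind it; z points along the fingers, y is the line along which they close (so a half turn about z gives the same grasp; the last joint's range is limited). The gripper opens to 85 mm and grips with 20 to 120 N. Pads are 22 mm wide; open, the fingers measure 114 mm over their backs; the gripper's body (76 mm by 85 mm) begins 54 mm behind the grasp point. The pads swing forward as they close: fully open they stand 13 mm farther back than shut.
Start: joints at [0.996, 0.313, 1.498, -0, 1.331, -0.223], TCP at [180.922, 492.847, 231.294] pointing down, gripper open.
Joint ranges: [-2.94, 2.94], [-0.97, 2.17], [0.19, 2.56], [-1.23, 4.37], [0.02, 3.11], [-2.88, 2.88]. Speed limits (rad/s): [2.39, 2.39, 3.01, 3.14, 3.14, 3.14].

INTERFACE

Orientations are given as a unit quaternion [w, x, y, z].
In Python, from rig import ctrl gives the robot as it stands.
- The arm moves only by the tool arm_command, never from a script. Its argument "increments" is a list of rows, each an object with "dr": the turn, a rotation vector about the tool's x, y, z in units of pi/4 rad (1.0 is pi/4 rad), a list of three; "offset": the shift along the tool's x, y, z in units of 120 mm (1.0 is 120 mm), a list of three; "hand": the opening, from -1 (shut) to 1 (fully open). A call has 1 to 8 rows; each row shifts and turns the commanded pose from where the row before left it, along the tool's axes as they then stand; what a row does not reach is not made up. A row lasts 1/10 s, in which the tool goes at most 50 mm and 8.59 degrees, less where a joint would pass 70% of its speed; a pose out of reach is approached as far as the arm can. A call with a number of a shift or a turn outside -1 to 1 is refused whole. A call with a gripper value outside its range is refused whole. The fingers move at their own pace and stop on an object; "grip_force" is the grip in N (left out, the last holds). Time passes only in rows, so rows that do not move let the fingers close. It gives the time, the measured TCP pose, the force, the opening and the grip force at its end, in the units of the state.
- ctrl.sense(): the state, without advancing time (a new reading comes with each control period).
- ctrl.capture(name): name is "side" or "top" or "wrist"; returns the picture (384x512x3 uint8, red, green, blue); there is no depth.
- ctrl.camera_info(name): a dict with "K" (3x3 intrinsics, pixels), "R" (3x3) and "t" (3): a world point X has camera coordinates R X + t. Camera axes: x right, y down, z forward; pixel columns grow to the right and rows downward; lengths in mm; the calibration is good to about 2 mm. The wrist camera is an equidistant fisheye: a pixel r from the principal point sees the ray r / f radians off the axis. A picture is of the moment at which its call begins: read the wrist's pose just before it. camera_info takes no time and is no camera call; for the wrist camera it gives the pose at the moment of the call.
- ctrl.finish_job(): hands the job in; it is judged then, once.
The state is a dict: "time_s": time; "joints": joint angles; "dq": joint speeds; "tau": joint torques, N m; "eef_pos": TCP position; "ee_rot": TCP orientation; "force": force on the tool from outside, world axes, zero at the start; "wrist_torque": the same for the moment, N m; "grip_width": opening from 0.0 (shut) to 1.0 (fully open); "grip_force": force on a finger pad.
Only numpy, scipy, OpenCV 4.12 (cv2) and the standard library are available. Lean on these libraries where they do the work, as an engineer would, in place of code of your own. Each camera call takes 0.05 s, during which the arm holds its last target. There are 200 camera calls.

## Working session

There is one attempt and no reset: what is moved stays moved. The work goes in short steps, Python scripts to look and compute and a tool call to move; the robot and the scene stay as the last step left them, time stands still between calls to the robot, and variables do not carry over. Pictures are saved under pics/ and viewed, at most 10 in all, crops included, and the job is handed in when it is done.

Besides the shell and the picture viewer there is one more tool, called after "Emit:" as a command line: name --argument value ..., lists and objects as JSON in quotes. arm_command: Moves the arm, as the interface text tells. Shifts and turns lie within -1 to 1; 1 stands for 120 mm of shift or pi/4 rad of turn. Its arguments: {"type":"object","properties":{"increments":{"type":"array"},"grip_force":{"type":"number"}},"required":["increments"]}

```bash
ls; mkdir -p pics
python3 - <<'E'
from rig import ctrl
import cv2,numpy as np
s=ctrl.sense();print({k:np.round(v,3).tolist() for k,v in s.items()})
for n in("top","side","wrist"):
    i=ctrl.camera_info(n);print(n,np.round(i["K"],1).tolist(),np.round(i["R"],3).tolist(),np.round(i["t"],1).tolist())
    im=ctrl.capture(n);cv2.imwrite(f"pics/{n}0.png",im[:,:,::-1])
E
```

```text
pics
{'time_s': 0.0, 'joints': [0.996, 0.313, 1.498, -0.0, 1.331, -0.223], 'dq': [0.0, 0.0, 0.001, 0.001, -0.002, 0.001], 'tau': [0.001, -41.227, -25.974, -0.0, 0.004, 0.0], 'eef_pos': [180.758, 492.609, 230.701], 'ee_rot': [-0.0, 0.175, 0.985, -0.001], 'force': [0.803, 0.603, -0.583], 'wrist_torque': [-0.062, -0.023, -0.042], 'grip_force': 0.0, 'grip_width': 1.003}
top [[405.1, 0.0, 260.0], [0.0, 405.1, 193.0], [0.0, 0.0, 1.0]] [[-0.022, -1.0, -0.008], [-0.99, 0.023, -0.139], [0.139, 0.005, -0.99]] [-63.3, 493.9, 1356.7]
side [[389.9, 0.0, 256.5], [0.0, 389.9, 198.2], [0.0, 0.0, 1.0]] [[0.823, -0.569, -0.003], [-0.356, -0.511, -0.782], [0.443, 0.644, -0.623]] [-414.2, 207.8, 904.1]
wrist [[297.3, 0.0, 253.9], [0.0, 297.3, 186.3], [0.0, 0.0, 1.0]] [[0.344, 0.939, -0.001], [0.908, -0.332, 0.257], [0.241, -0.089, -0.966]] [-524.6, -33.4, 378.1]
```

Run:
```python
import cv2
a=cv2.imread("pics/top0.png");cv2.imwrite("pics/top0b.png",cv2.resize(a,(800,600),interpolation=2))
a=cv2.imread("pics/side0.png");cv2.imwrite("pics/side0b.png",cv2.resize(a,(800,600),interpolation=2))
```

```text
(no output)
```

View pics/top0b.png

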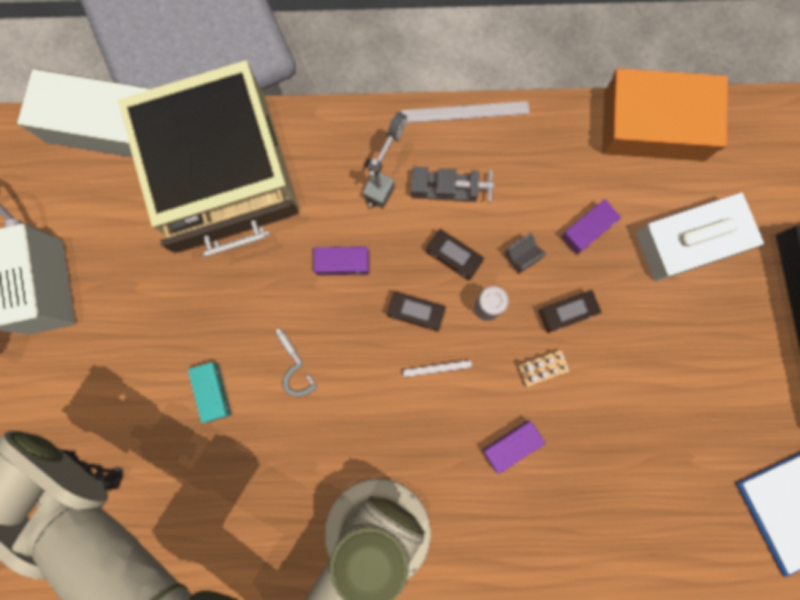

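View pics/side0b.png

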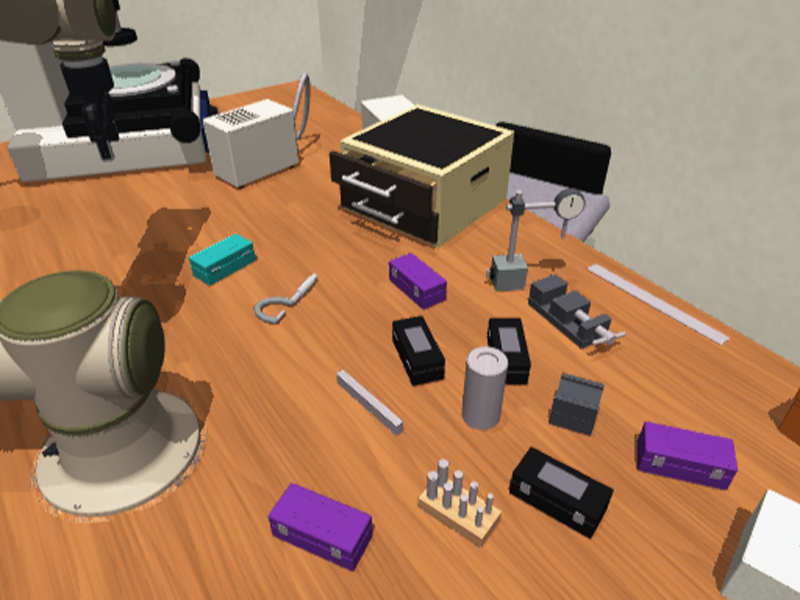

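The top view (800x600 scale) shows three black cases with grey labels at (416,311), (455,253) and (570,311). Possible mix-ups are the purple boxes at (341,260), (591,226) and (514,446), the turquoise box at (209,391), the dark V-block at (525,252) and the vise at (450,184). The cabinet is at (205,150) with its handle at (237,243). The black cases match the description.

```bash
cat > h.py <<'E'
from rig import ctrl
import cv2,numpy as np
from scipy.spatial.transform import Rotation as Ro
def ray(n,px,z,info=None):
    """pixels -> points on the plane at height z"""
    i=info or ctrl.camera_info(n);K,R,t=map(np.array,(i["K"],i["R"],i["t"]))
    p=np.atleast_2d(px).astype(float);u=(p-K[:2,2])/K[0,0]
    if n=="wrist":
        r=np.linalg.norm(u,axis=1,keepdims=True)+1e-9;d=np.hstack([u/r*np.sin(r),np.cos(r)])
    else: d=np.hstack([u,np.ones((len(u),1))])
    d=d@R;c=-R.T@t
    return c+d*((z-c[2])/d[:,2:])
def proj(n,X,info=None):
    i=info or ctrl.camera_info(n);K,R,t=map(np.array,(i["K"],i["R"],i["t"]))
    c=np.atleast_2d(X)@R.T+t
    if n=="wrist":
        q=np.linalg.norm(c[:,:2],axis=1,keepdims=True);return K[:2,2]+K[0,0]*c[:,:2]/q*np.arctan2(q,c[:,2:])
    return K[:2,2]+K[0,0]*c[:,:2]/c[:,2:]
def plan(pos,yaw):
    """yaw: world angle of tool y axis (closing line), tool down. Prints units, tool axes now."""
    s=ctrl.sense();w,x,y,z=s["ee_rot"];R=Ro.from_quat([x,y,z,w])
    c,sn=np.cos(yaw),np.sin(yaw)
    best=None
    for k in(1,-1):
        Y=k*np.array([c,sn,0]);Z=np.array([0,0,-1]);T=Ro.from_matrix(np.c_[np.cross(Y,Z),Y,Z])
        rv=(R.inv()*T).as_rotvec()
        if best is None or np.linalg.norm(rv)<np.linalg.norm(best):best=rv
    d=R.inv().apply(np.array(pos)-s["eef_pos"])/120
    print("t",round(s["time_s"],2),"pos",np.round(s["eef_pos"],1),"q",np.round(s["joints"],2),"gw",round(s["grip_width"],3),"F",np.round(s["force"],1))
    print("offset now-axes",np.round(d,3),"turn",np.round(best/(np.pi/4),3),"world->tool yaw of y",np.round(np.degrees(np.arctan2(*R.as_matrix()[1::-1,1])),1))
    # offsets in axes after the turn
    print("offset after-turn axes",np.round((R*Ro.from_rotvec(best)).inv().apply(np.array(pos)-s["eef_pos"])/120,3))
E
python3 - <<'E'
from h import *
a=cv2.imread("pics/top0.png");hsv=cv2.cvtColor(a,cv2.COLOR_BGR2HSV)
for nm,(x,y) in dict(A=(416,311),B=(455,253),C=(570,311)).items():
    x,y=x*.64,y*.64
    x0,y0=int(x-26),int(y-26);sub=a[y0:y0+52,x0:x0+52];h=hsv[y0:y0+52,x0:x0+52]
    lab=((h[...,1]<50)&(h[...,2]>85)).astype(np.uint8)
    n,l,st,ce=cv2.connectedComponentsWithStats(lab)
    k=min(range(1,n),key=lambda k:np.hypot(*(ce[k]-26)) if st[k,4]>30 else 99)
    px=np.argwhere(l==k)[:,::-1]+[x0,y0]
    P=ray("top",px,48)[:,:2]
    r=cv2.minAreaRect(P.astype(np.float32));
    v=np.linalg.eigh(np.cov(P.T))[1][:,1]
    blk=(h[...,2]<75).astype(np.uint8);n,l,st,ce=cv2.connectedComponentsWithStats(blk)
    k=max(range(1,n),key=lambda k:st[k,4]);Q=ray("top",np.argwhere(l==k)[:,::-1]+[x0,y0],48)[:,:2]
    rq=cv2.minAreaRect(Q.astype(np.float32))
    print(nm,"label",len(px),P.mean(0).round(1),np.round(r[1],0),"yaw",np.degrees(np.arctan2(v[1],v[0])).round(1),"| black",np.round(rq,1) if 0 else [np.round(q,1) for q in rq])
# cabinet: yellow rim
sub=((hsv[...,0]>20)&(hsv[...,0]<35)&(hsv[...,1]>40)&(hsv[...,2]>190)).astype(np.uint8);sub[:, 200:]=0;sub[150:]=0
n,l,st,ce=cv2.connectedComponentsWithStats(sub);k=1+np.argmax(st[1:,4])
cs,_=cv2.findContours((l==k).astype(np.uint8),0,2);c=max(cs,key=cv2.contourArea)
hull=cv2.convexHull(c);ap=cv2.approxPolyDP(hull,4,True)[:,0]
P=ray("top",ap,172);print(ap.tolist(),P.round(0).tolist())
r=cv2.minAreaRect(ray("top",c[:,0],172)[:,:2].astype(np.float32));print(r)
E
```

```text
A label 205 [472.9 -94.7] [66. 36.] yaw 70.9 | black [array([470. , -93.6]), array([110. ,  50.2]), np.float64(72.6)]
B label 185 [ 598.4 -182.9] [64. 35.] yaw 55.2 | black [array([ 594. , -180.7]), array([113.5,  54.4]), np.float64(54.3)]
C label 195 [ 464.4 -431.8] [35. 65.] yaw 109.4 | black [array([ 463.1, -425.1]), array([ 48.1, 122. ]), np.float64(19.1)]
[[157, 39], [181, 118], [98, 144], [76, 64]] [[989.0, 251.0, 172.0], [719.0, 171.0, 172.0], [641.0, 432.0, 172.0], [910.0, 513.0, 172.0]]
((816.44482421875, 343.00433349609375), (286.42181396484375, 280.69775390625), 16.680681228637695)
```

Run:
```python
import cv2
a=cv2.imread("pics/top0.png");c=a[140:230,240:400];cv2.imwrite("pics/c1.png",cv2.resize(c,None,fx=5,fy=5,interpolation=2)[:450])
```

```text
(no output)
```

View pics/c1.png

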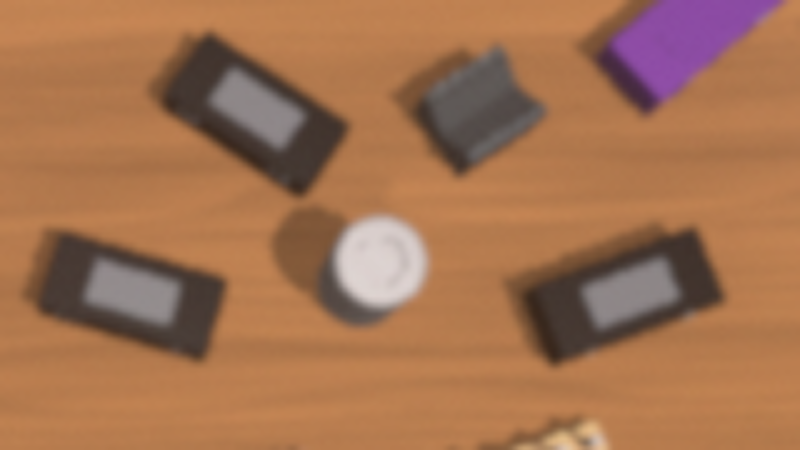

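The close crop shows all three black cases with grey labels, lid up: B upper left, A lower left and C right. The cylindrical square stands between them with the V-block beside it, and the choice of cases is confirmed. Next I'll measure the handle.

Run:
```python
from h import *
a=cv2.imread("pics/top0.png");hsv=cv2.cvtColor(a,cv2.COLOR_BGR2HSV)
m=((hsv[...,1]<60)&(hsv[...,2]>120)).astype(np.uint8);m[:,:128]=0;m[:,175:]=0;m[:145]=0;m[166:]=0
n,l,st,ce=cv2.connectedComponentsWithStats(m);k=1+np.argmax(st[1:,4]);print(st[1:])
P=ray("top",np.argwhere(l==k)[:,::-1],134)[:,:2]
O=np.array([665.5,297.8]);th=np.radians(16.7);ux=np.array([np.cos(th),np.sin(th)]);uy=np.array([-ux[1],ux[0]])
X=np.c_[(P-O)@ux,(P-O)@uy]
print("cab frame x,y pct",np.percentile(X,[1,10,50,90,99],axis=0).round(1))
for b in range(-65,70,13):
    q=X[abs(X[:,1]-b)<7]
    if len(q):print(b,q[:,0].min().round(1),q[:,0].max().round(1),np.median(q[:,0]).round(1))
```

```text
[[131 145  41  19 229]]
cab frame x,y pct [[-66.9 -71. ]
 [-65.1 -59. ]
 [-57.9   0.8]
 [-42.5  51.6]
 [-29.8  60.3]]
-65 -65.7 -41.4 -55.5
-52 -66.9 -38.3 -53.6
-39 -67.1 -54.3 -60.8
-26 -66.2 -54.7 -60.5
-13 -66.6 -53.8 -60.1
0 -66.8 -55.0 -60.4
13 -66.9 -54.2 -60.1
26 -67.1 -42.9 -58.2
39 -66.3 -41.9 -56.7
52 -66.6 -26.3 -48.5
65 -65.6 -58.2 -62.4
```

Run:
```python
from h import *
plan([607.6,280.4,231],np.radians(16.7))
```

```text
t 0.15 pos [180.8 492.7 230.9] q [ 1.    0.31  1.5   0.    1.33 -0.22] gw 1.006 F [0.1 0.2 0.2]
offset now-axes [-3.948e+00 -4.350e-01 -1.000e-03] turn [-1.000e-03  0.000e+00  1.181e+00] world->tool yaw of y 69.8
offset after-turn axes [-2.716e+00  2.898e+00 -1.000e-03]
```

Emit:
arm_command --increments '[{"dr": [0, 0, 0.169], "offset": [0, 0, 0], "hand": -0.4}, {"dr": [0, 0, 0.169], "offset": [0, 0, 0], "hand": -0.4}, {"dr": [0, 0, 0.169], "offset": [0, 0, 0], "hand": -0.4}, {"dr": [0, 0, 0.169], "offset": [0, 0, 0], "hand": -0.4}, {"dr": [0, 0, 0.169], "offset": [0, 0, 0], "hand": -0.4}, {"dr": [0, 0, 0.168], "offset": [0, 0, 0], "hand": -0.4}, {"dr": [0, 0, 0.168], "offset": [0, 0, 0], "hand": -0.4}]'

```text
time_s: 0.85
eef_pos: [180.9, 492.7, 231.0]
ee_rot: [0.0, 0.599, 0.801, -0.0]
force: [-0.7, 0.6, -0.4]
grip_width: 0.3
grip_force: 0.0
```

Emit:
arm_command --increments '[{"dr": [0, 0, 0], "offset": [-0.226, 0.2415, 0], "hand": -0.4}, {"dr": [0, 0, 0], "offset": [-0.226, 0.2415, 0], "hand": -0.4}, {"dr": [0, 0, 0], "offset": [-0.226, 0.2415, 0], "hand": -0.4}, {"dr": [0, 0, 0], "offset": [-0.226, 0.2415, 0], "hand": -0.4}, {"dr": [0, 0, 0], "offset": [-0.226, 0.2415, 0], "hand": -0.4}, {"dr": [0, 0, 0], "offset": [-0.226, 0.2415, 0], "hand": -0.4}, {"dr": [0, 0, 0], "offset": [-0.226, 0.2415, 0], "hand": -0.4}, {"dr": [0, 0, 0], "offset": [-0.226, 0.2415, 0], "hand": -0.4}]'

```text
time_s: 1.65
eef_pos: [466.6, 350.6, 231.1]
ee_rot: [-0.0, 0.597, 0.802, -0.0]
force: [-0.5, 0.8, -0.3]
grip_width: 0.303
grip_force: 0.0
```

Run:
```python
from h import *
plan([607.6,280.4,231],np.radians(16.7))
```

```text
t 1.65 pos [466.6 350.6 231.1] q [0.44 0.44 1.31 0.   1.39 0.15] gw 0.303 F [-0.5  0.8 -0.3]
offset now-axes [-0.898  0.957  0.   ] turn [-0.001  0.    -0.   ] world->tool yaw of y 16.7
offset after-turn axes [-0.898  0.957  0.   ]
```

Works as expected. I'll finish the approach and take a wrist picture over the handle.

Emit:
arm_command --increments '[{"dr": [0, 0, 0], "offset": [-0.224, 0.239, 0], "hand": -0.4}, {"dr": [0, 0, 0], "offset": [-0.224, 0.239, 0], "hand": -0.4}, {"dr": [0, 0, 0], "offset": [-0.224, 0.239, 0], "hand": -0.4}, {"dr": [0, 0, 0], "offset": [-0.224, 0.239, 0], "hand": -0.4}, {"dr": [0, 0, 0], "offset": [0, 0, 0.2], "hand": -0.4}, {"dr": [0, 0, 0], "offset": [0, 0, 0], "hand": -0.4}]'

```text
time_s: 2.25
eef_pos: [605.5, 280.6, 203.4]
ee_rot: [-0.002, 0.597, 0.802, -0.003]
force: [-0.6, 0.9, -0.4]
grip_width: 0.303
grip_force: 0.0
```

Run:
```python
from h import *
plan([607.6,280.4,115],np.radians(16.7))
i=ctrl.camera_info("wrist")
im=ctrl.capture("wrist")[:,:,::-1].copy()
for z in(134,):
    for dy in(-60,0,60):
        th=np.radians(16.7);X=np.array([607.6-dy*np.sin(th),280.4+dy*np.cos(th),z]);p=proj("wrist",X,i)[0];print(p.round(0));cv2.drawMarker(im,tuple(int(v) for v in p),(0,0,255),0,8)
cv2.imwrite("pics/w1.png",im)
```

```text
t 2.25 pos [605.5 280.6 203.4] q [ 0.26  0.66  1.04  0.    1.45 -0.03] gw 0.303 F [-0.6  0.9 -0.4]
offset now-axes [-0.007  0.022  0.736] turn [-0.009 -0.    -0.002] world->tool yaw of y 16.6
offset after-turn axes [-0.007  0.017  0.737]
[257. 268.]
[257. 199.]
[258. 117.]
```

View pics/w1.png

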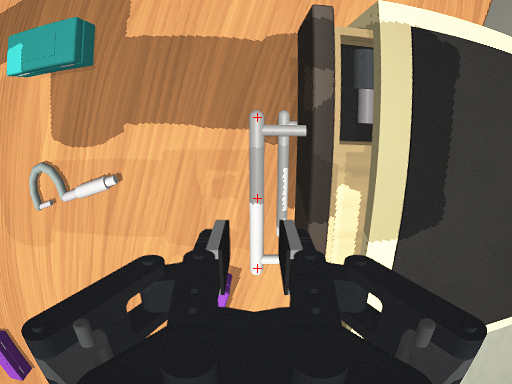

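The bar runs from (257,117) to (257,268), exactly where predicted, and it lies between the fingers. I'll descend and grip.

Emit:
arm_command --increments '[{"dr": [-0.009, 0, 0], "offset": [-0.007, 0.017, 0.146], "hand": -0.4}, {"dr": [0, 0, 0], "offset": [0, 0, 0.2], "hand": -0.4}, {"dr": [0, 0, 0], "offset": [0, 0, 0.2], "hand": -0.4}, {"dr": [0, 0, 0], "offset": [0, 0, 0.19], "hand": -0.4}, {"dr": [0, 0, 0], "offset": [0, 0, 0], "hand": -1}, {"dr": [0, 0, 0], "offset": [0, 0, 0], "hand": -1}, {"dr": [0, 0, 0], "offset": [0, 0, 0], "hand": -1}]' --grip_force 40

```text
time_s: 3.0
eef_pos: [607.7, 282.2, 118.6]
ee_rot: [0.001, 0.597, 0.803, 0.002]
force: [-1.5, 2.4, -11.0]
grip_width: 0.11
grip_force: 38.9
```

Emit:
arm_command --increments '[{"dr": [0, 0, 0], "offset": [0, -0.1, 0], "hand": -1}, {"dr": [0, 0, 0], "offset": [0, -0.22, 0], "hand": -1}, {"dr": [0, 0, 0], "offset": [0, -0.25, 0], "hand": -1}, {"dr": [0, 0, 0], "offset": [0, -0.25, 0], "hand": -1}, {"dr": [0, 0, 0], "offset": [0, -0.25, 0], "hand": -1}, {"dr": [0, 0, 0], "offset": [0, -0.2, 0], "hand": -1}, {"dr": [0, 0, 0], "offset": [0, -0.12, 0], "hand": -1}, {"dr": [0, 0, 0], "offset": [0, 0, 0], "hand": -1}]'

```text
time_s: 3.8
eef_pos: [447.3, 234.0, 118.6]
ee_rot: [0.002, 0.597, 0.802, 0.003]
force: [-1.6, 6.4, -8.4]
grip_width: 0.109
grip_force: 40.1
```

Emit:
arm_command --increments '[{"dr": [0, 0, 0], "offset": [0, 0, 0], "hand": -0.5}, {"dr": [0, 0, 0], "offset": [0, 0, 0], "hand": -0.4}, {"dr": [0, 0, 0], "offset": [0, 0, -0.25], "hand": -0.4}, {"dr": [0, 0, 0], "offset": [0, 0, -0.35], "hand": 0}, {"dr": [0, 0, 0], "offset": [0, 0, -0.35], "hand": 1}, {"dr": [0, 0, 0], "offset": [0, 0, 0], "hand": 1}]'

```text
time_s: 4.4
eef_pos: [451.0, 233.9, 238.0]
ee_rot: [0.006, 0.597, 0.802, 0.007]
force: [0.0, -0.3, -0.2]
grip_width: 0.797
grip_force: 0.0
```

Run:
```python
from h import *
plan([472.9,-94.7,232],np.radians(70.9+90))
i=ctrl.camera_info("wrist");im=ctrl.capture("wrist")[:,:,::-1].copy()
t=ctrl.capture("top")[:,:,::-1]
cv2.imwrite("pics/w2.png",im);cv2.imwrite("pics/t2.png",t)
v=np.hstack([cv2.resize(t[20:180,50:210],(512,512),interpolation=2)[:384], ])
cv2.imwrite("pics/m2.png",cv2.resize(t[20:180,50:240],(712,600),interpolation=2))
```

```text
t 4.4 pos [451.  233.9 238. ] q [ 0.25  0.26  1.55 -0.    1.31 -0.04] gw 0.797 F [ 0.  -0.3 -0.2]
offset now-axes [-2.675 -0.613  0.041] turn [ 0.024 -0.007  0.795] world->tool yaw of y 16.7
offset after-turn axes [-2.528  1.068  0.05 ]
```

View pics/m2.png

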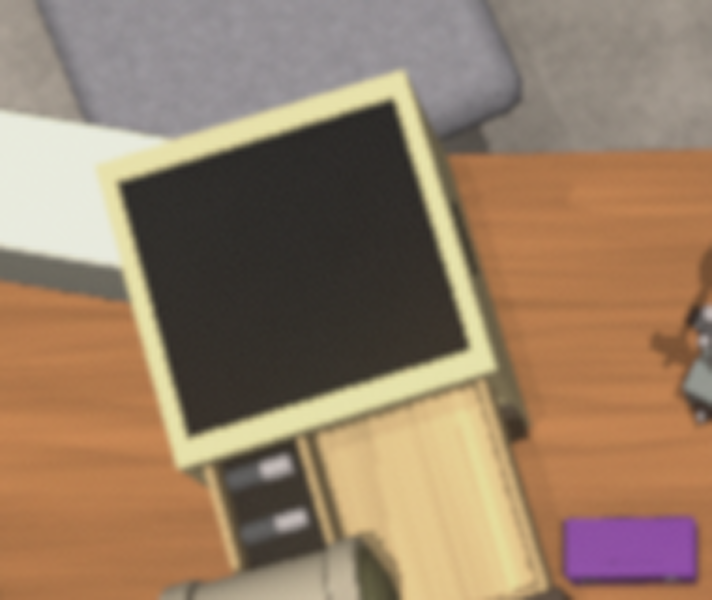

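The drawer is drawn out about 190 mm, and the free bay is on the right (cabinet -y). Next is case A.

Emit:
arm_command --increments '[{"dr": [0.005, -0.001, 0.159], "offset": [0, 0, 0], "hand": 1}, {"dr": [0.005, -0.001, 0.159], "offset": [0, 0, 0], "hand": 1}, {"dr": [0.005, -0.001, 0.159], "offset": [0, 0, 0], "hand": 1}, {"dr": [0.005, -0.001, 0.159], "offset": [0, 0, 0], "hand": 1}, {"dr": [0.004, -0.001, 0.159], "offset": [0, 0, 0], "hand": 1}]'

```text
time_s: 5.0
eef_pos: [448.2, 233.2, 230.6]
ee_rot: [-0.003, 0.816, 0.578, -0.006]
force: [-0.1, 0.6, 0.1]
grip_width: 1.0
grip_force: 0.0
```

Emit:
arm_command --increments '[{"dr": [0, 0, 0], "offset": [-0.316, 0.1335, 0], "hand": 1}, {"dr": [0, 0, 0], "offset": [-0.316, 0.1335, 0], "hand": 1}, {"dr": [0, 0, 0], "offset": [-0.316, 0.1335, 0], "hand": 1}, {"dr": [0, 0, 0], "offset": [-0.316, 0.1335, 0], "hand": 1}, {"dr": [0, 0, 0], "offset": [-0.316, 0.1335, 0], "hand": 1}, {"dr": [0, 0, 0], "offset": [-0.316, 0.1335, 0], "hand": 1}, {"dr": [0, 0, 0], "offset": [-0.316, 0.1335, 0], "hand": 1}, {"dr": [0, 0, 0], "offset": [-0.316, 0.1335, 0], "hand": 1}]'

```text
time_s: 5.8
eef_pos: [469.9, -97.0, 231.1]
ee_rot: [-0.003, 0.815, 0.58, -0.006]
force: [0.9, -0.1, 0.7]
grip_width: 1.0
grip_force: 0.0
```

```bash
cat >> h.py <<'E'
def labels(im,n,near,info,z=48,r=60):
    """grey lid label near a world xy: centre and yaw, from the image"""
    hsv=cv2.cvtColor(im,cv2.COLOR_BGR2HSV);m=((hsv[...,1]<50)&(hsv[...,2]>85)).astype(np.uint8)
    k,l,st,ce=cv2.connectedComponentsWithStats(m);out=[]
    for j in range(1,k):
        if st[j,4]<60:continue
        P=ray(n,np.argwhere(l==j)[:,::-1],z,info)[:,:2]
        if np.hypot(*(P.mean(0)-near))<r:
            R=cv2.minAreaRect(P.astype(np.float32));v=np.linalg.eigh(np.cov(P.T))[1][:,1]
            out.append((P.mean(0).round(1),np.round(R[0],1),np.round(R[1],0),np.degrees(np.arctan2(v[1],v[0])).round(1)))
    return out
E
python3 - <<'E'
from h import *
i=ctrl.camera_info("wrist");im=ctrl.capture("wrist")[:,:,::-1].copy();cv2.imwrite("pics/w3.png",im)
for c in((473,-95),(598,-183)):print(labels(im,"wrist",c,i))
plan([472.9,-94.7,10],np.radians(160.9))
t=ctrl.capture("top")[:,:,::-1];cv2.imwrite("pics/t3.png",t)
E
```

```text
[(array([473. , -93.6]), array([472.6, -93.7]), array([60., 30.]), np.float64(72.0))]
[(array([ 598.3, -182.1]), array([ 598.2, -182.7]), array([61., 31.]), np.float64(54.5))]
t 5.85 pos [ 470.3 -102.   230.8] q [-0.45  0.22  1.62 -0.01  1.31 -0.11] gw 0.996 F [-1.1 -4.5 -1.2]
offset now-axes [0.078 0.022 1.84 ] turn [-0.015  0.01  -0.004] world->tool yaw of y -19.3
offset after-turn axes [6.40e-02 1.00e-03 1.84e+00]
```

View pics/w3.png

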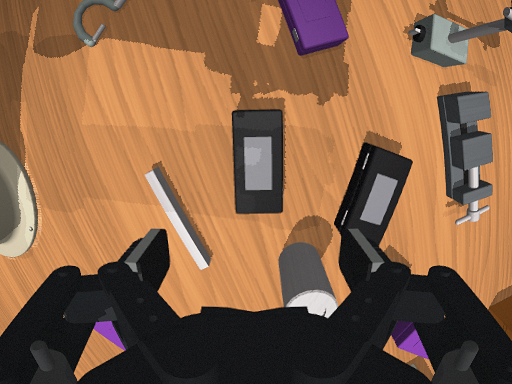

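Case A's label is at (258,163) with fingers clear on both sides, and the wrist and top measurements agree. I'll descend, grip and weigh.

Emit:
arm_command --increments '[{"dr": [-0.015, 0.01, 0.007], "offset": [0.06, 0.001, 0.24], "hand": 1}, {"dr": [0, 0, 0], "offset": [0, 0, 0.35], "hand": 1}, {"dr": [0, 0, 0], "offset": [0, 0, 0.35], "hand": 1}, {"dr": [0, 0, 0], "offset": [0, 0, 0.2], "hand": 1}, {"dr": [0, 0, 0], "offset": [0, 0, 0], "hand": 1}, {"dr": [0, 0, 0], "offset": [0, 0, 0], "hand": 1}]'

```text
time_s: 6.5
eef_pos: [472.7, -88.0, 95.6]
ee_rot: [-0.0, 0.816, 0.578, 0.001]
force: [0.1, -0.0, 0.2]
grip_width: 0.998
grip_force: 0.0
```

Run:
```python
from h import *
plan([473,-94,12],np.radians(161.5))
```

```text
t 6.5 pos [472.7 -88.   95.6] q [-0.43  0.38  1.8   0.    0.96 -0.09] gw 0.998 F [ 0.1 -0.   0.2]
offset now-axes [-0.048  0.018  0.696] turn [ 0.001 -0.003 -0.019] world->tool yaw of y -19.4
offset after-turn axes [-0.047  0.018  0.696]
```

Emit:
arm_command --increments '[{"dr": [0, 0, -0.019], "offset": [-0.047, 0.018, 0], "hand": 1}, {"dr": [0, 0, 0], "offset": [0, 0, 0.3], "hand": 1}, {"dr": [0, 0, 0], "offset": [0, 0, 0.25], "hand": 1}, {"dr": [0, 0, 0], "offset": [0, 0, 0.146], "hand": 1}, {"dr": [0, 0, 0], "offset": [0, 0, 0], "hand": 1}, {"dr": [0, 0, 0], "offset": [0, 0, 0], "hand": -0.1}, {"dr": [0, 0, 0], "offset": [0, 0, 0], "hand": -0.1}, {"dr": [0, 0, 0], "offset": [0, 0, 0], "hand": -0.1}]' --grip_force 40

```text
time_s: 7.3
eef_pos: [473.9, -94.7, 13.4]
ee_rot: [0.001, 0.812, 0.584, 0.002]
force: [-0.7, -0.1, 6.7]
grip_width: 0.649
grip_force: 42.9
```

Emit:
arm_command --increments '[{"dr": [0, 0, 0], "offset": [0, 0, 0], "hand": -0.1}, {"dr": [0, 0, 0], "offset": [0, 0, -0.1], "hand": -0.1}, {"dr": [0, 0, 0], "offset": [0, 0, -0.1], "hand": -0.1}, {"dr": [0, 0, 0], "offset": [0, 0, 0], "hand": -0.1}, {"dr": [0, 0, 0], "offset": [0, 0, 0], "hand": -0.1}, {"dr": [0, 0, 0], "offset": [0, 0, 0], "hand": -0.1}, {"dr": [0, 0, 0], "offset": [0, 0, 0], "hand": -0.1}]'

```text
time_s: 8.0
eef_pos: [472.6, -94.1, 35.4]
ee_rot: [-0.001, 0.812, 0.584, 0.001]
force: [0.8, 0.2, -1.3]
grip_width: 0.648
grip_force: 43.2
```

Run:
```python
from h import *
plan([473,-94,12],np.radians(161.5));print(ctrl.sense()["tau"])
```

```text
t 8.0 pos [472.6 -94.1  35.4] q [-0.44  0.48  1.84  0.    0.82 -0.12] gw 0.648 F [ 0.8  0.2 -1.3]
offset now-axes [0.001 0.003 0.195] turn [ 0.    -0.003 -0.001] world->tool yaw of y -18.5
offset after-turn axes [0.002 0.003 0.195]
[ 1.22239318e-02 -4.21295071e+01 -1.87079412e+01  5.89140531e-03
 -2.82440233e-04 -2.15364230e-04]
```

The reading is −1.3 N (about 0.13 kg), so case A is empty. I'll put it back.

Emit:
arm_command --increments '[{"dr": [0, 0, 0], "offset": [0, 0, 0.09], "hand": -0.1}, {"dr": [0, 0, 0], "offset": [0, 0, 0.07], "hand": -0.1}, {"dr": [0, 0, 0], "offset": [0, 0, 0.02], "hand": -0.1}, {"dr": [0, 0, 0], "offset": [0, 0, 0.005], "hand": -0.1}, {"dr": [0, 0, 0], "offset": [0, 0, 0], "hand": 0.6}, {"dr": [0, 0, 0], "offset": [0, 0, 0], "hand": 1}, {"dr": [0, 0, 0], "offset": [0, 0, 0], "hand": 1}]'

```text
time_s: 8.7
eef_pos: [472.9, -94.2, 13.3]
ee_rot: [-0.0, 0.812, 0.584, 0.001]
force: [-0.1, 1.0, -0.5]
grip_width: 0.998
grip_force: 0.0
```

Emit:
arm_command --increments '[{"dr": [0, 0, 0], "offset": [0, 0, -0.2], "hand": 1}, {"dr": [0, 0, 0], "offset": [0, 0, -0.3], "hand": 1}, {"dr": [0, 0, 0], "offset": [0, 0, -0.4], "hand": 1}, {"dr": [0, 0, 0], "offset": [0, 0, -0.4], "hand": 1}, {"dr": [0, 0, 0], "offset": [0, 0, -0.2], "hand": 1}, {"dr": [0, 0, 0], "offset": [0, 0, 0], "hand": 1}]'

```text
time_s: 9.3
eef_pos: [473.9, -95.1, 196.8]
ee_rot: [0.003, 0.812, 0.584, 0.003]
force: [-0.0, -0.1, -0.6]
grip_width: 0.999
grip_force: 0.0
```

Run:
```python
from h import *
i=ctrl.camera_info("wrist");im=ctrl.capture("wrist")[:,:,::-1].copy();cv2.imwrite("pics/w4.png",im)
for c in((473,-95),(598,-183)):print(labels(im,"wrist",c,i))
plan([598.3,-182.5,190],np.radians(144.7))
```

```text
[(array([472.2, -93. ]), array([471.9, -93.6]), array([60., 31.]), np.float64(72.7))]
[(array([ 591.6, -192. ]), array([ 580.8, -197.9]), array([106.,  56.]), np.float64(60.1))]
t 9.35 pos [473.  -94.7 194.5] q [-0.44  0.25  1.68  0.    1.21 -0.12] gw 0.999 F [ 0.3  0.5 -1. ]
offset now-axes [-0.362  1.223  0.041] turn [ 0.005 -0.003  0.373] world->tool yaw of y -18.5
offset after-turn axes [0.006 1.275 0.037]
```

Emit:
arm_command --increments '[{"dr": [0.002, -0.001, 0.125], "offset": [0, 0, 0], "hand": 1}, {"dr": [0.002, -0.001, 0.124], "offset": [0, 0, 0], "hand": 1}, {"dr": [0.001, -0.001, 0.124], "offset": [0, 0, 0], "hand": 1}, {"dr": [0, 0, 0], "offset": [0.001, 0.32, 0], "hand": 1}, {"dr": [0, 0, 0], "offset": [0.002, 0.36, 0], "hand": 1}, {"dr": [0, 0, 0], "offset": [0.002, 0.36, 0], "hand": 1}, {"dr": [0, 0, 0], "offset": [0.001, 0.235, 0], "hand": 1}, {"dr": [0, 0, 0], "offset": [0, 0, 0], "hand": 1}]'

```text
time_s: 10.15
eef_pos: [598.8, -184.0, 189.7]
ee_rot: [-0.003, 0.889, 0.459, -0.002]
force: [-0.1, 0.5, 0.2]
grip_width: 1.002
grip_force: 0.0
```

Emit:
arm_command --increments '[{"dr": [0, 0, 0], "offset": [0, 0, 0.2], "hand": 1}, {"dr": [0, 0, 0], "offset": [0, 0, 0.3], "hand": 1}, {"dr": [0, 0, 0], "offset": [0, 0, 0.2], "hand": 1}, {"dr": [0, 0, 0], "offset": [0, 0, 0.1], "hand": 1}, {"dr": [0, 0, 0], "offset": [0, 0, 0], "hand": 1}]'

```text
time_s: 10.65
eef_pos: [596.4, -181.5, 95.0]
ee_rot: [-0.003, 0.888, 0.459, -0.002]
force: [-0.3, -0.3, 0.9]
grip_width: 0.997
grip_force: 0.0
```

Run:
```python
from h import *
i=ctrl.camera_info("wrist");im=ctrl.capture("wrist")[:,:,::-1].copy();cv2.imwrite("pics/w5.png",im)
print(labels(im,"wrist",(598,-183),i))
plan([598.3,-182.5,12],np.radians(144.7))
```

```text
[(array([ 598.6, -181.9]), array([ 597.9, -182.9]), array([60., 31.]), np.float64(54.5))]
t 10.7 pos [ 597.3 -182.    96.8] q [-0.48  0.65  1.34  0.    1.16  0.13] gw 0.998 F [-0.4  0.1  0.6]
offset now-axes [0.002 0.012 0.707] turn [-0.005  0.001 -0.   ] world->tool yaw of y -35.3
offset after-turn axes [0.001 0.01  0.707]
```

Emit:
arm_command --increments '[{"dr": [-0.005, 0.001, 0], "offset": [0.001, 0.01, 0.25], "hand": 1}, {"dr": [0, 0, 0], "offset": [0, 0, 0.3], "hand": 1}, {"dr": [0, 0, 0], "offset": [0, 0, 0.145], "hand": 1}, {"dr": [0, 0, 0], "offset": [0, 0, 0], "hand": 1}, {"dr": [0, 0, 0], "offset": [0, 0, 0], "hand": -0.1}, {"dr": [0, 0, 0], "offset": [0, 0, 0], "hand": -0.1}, {"dr": [0, 0, 0], "offset": [0, 0, 0], "hand": -0.1}, {"dr": [0, 0, 0], "offset": [0, 0, 0], "hand": -0.1}]' --grip_force 40

```text
time_s: 11.5
eef_pos: [599.6, -183.3, 15.8]
ee_rot: [0.002, 0.888, 0.459, 0.001]
force: [-0.1, 0.8, 7.0]
grip_width: 0.645
grip_force: 44.0
```

Emit:
arm_command --increments '[{"dr": [0, 0, 0], "offset": [0, 0, -0.1], "hand": -0.1}, {"dr": [0, 0, 0], "offset": [0, 0, -0.1], "hand": -0.1}, {"dr": [0, 0, 0], "offset": [0, 0, 0], "hand": -0.1}, {"dr": [0, 0, 0], "offset": [0, 0, 0], "hand": -0.1}, {"dr": [0, 0, 0], "offset": [0, 0, 0], "hand": -0.1}, {"dr": [0, 0, 0], "offset": [0, 0, 0], "hand": -0.1}]'

```text
time_s: 12.1
eef_pos: [598.2, -182.7, 37.1]
ee_rot: [-0.0, 0.888, 0.459, 0.0]
force: [-0.2, 0.6, -0.9]
grip_width: 0.648
grip_force: 43.1
```

Case B reads −0.9 N, so it's empty too. I'll put it back and go to C.

Emit:
arm_command --increments '[{"dr": [0, 0, 0], "offset": [0, 0, 0.09], "hand": -0.1}, {"dr": [0, 0, 0], "offset": [0, 0, 0.07], "hand": -0.1}, {"dr": [0, 0, 0], "offset": [0, 0, 0.02], "hand": -0.1}, {"dr": [0, 0, 0], "offset": [0, 0, 0.005], "hand": -0.1}, {"dr": [0, 0, 0], "offset": [0, 0, 0], "hand": 0.6}, {"dr": [0, 0, 0], "offset": [0, 0, 0], "hand": 1}, {"dr": [0, 0, 0], "offset": [0, 0, 0], "hand": 1}]'

```text
time_s: 12.8
eef_pos: [598.4, -182.8, 15.0]
ee_rot: [0.0, 0.888, 0.459, 0.0]
force: [0.3, 0.6, -0.8]
grip_width: 0.998
grip_force: 0.0
```

Emit:
arm_command --increments '[{"dr": [0, 0, 0], "offset": [0, 0, -0.2], "hand": 1}, {"dr": [0, 0, 0], "offset": [0, 0, -0.3], "hand": 1}, {"dr": [0, 0, 0], "offset": [0, 0, -0.4], "hand": 1}, {"dr": [0, 0, 0], "offset": [0, 0, -0.4], "hand": 1}, {"dr": [0, 0, 0], "offset": [0, 0, -0.3], "hand": 1}, {"dr": [0, 0, 0], "offset": [0, 0, 0], "hand": 1}]'

```text
time_s: 13.4
eef_pos: [600.0, -183.5, 213.1]
ee_rot: [0.004, 0.888, 0.459, 0.003]
force: [0.5, -0.2, -0.5]
grip_width: 1.001
grip_force: 0.0
```

Run:
```python
from h import *
i=ctrl.camera_info("wrist");im=ctrl.capture("wrist")[:,:,::-1].copy();cv2.imwrite("pics/w6.png",im)
print(labels(im,"wrist",(598,-183),i))
plan([464.4,-431.8,205],np.radians(19.4))
```

```text
[(array([ 597.8, -182.6]), array([ 597.6, -183.2]), array([60., 31.]), np.float64(53.6))]
t 13.45 pos [ 599.1 -183.1  209.6] q [-0.48  0.55  1.2   0.    1.38  0.13] gw 1.001 F [-0.2 -0.2 -1.2]
offset now-axes [-2.34   0.282  0.037] turn [ 0.007  0.002 -1.216] world->tool yaw of y -35.3
offset after-turn axes [-1.582 -1.747  0.038]
```

Emit:
arm_command --increments '[{"dr": [0.001, 0, -0.174], "offset": [0, 0, 0], "hand": 1}, {"dr": [0.001, 0, -0.174], "offset": [0, 0, 0], "hand": 1}, {"dr": [0.001, 0, -0.174], "offset": [0, 0, 0], "hand": 1}, {"dr": [0.001, 0, -0.174], "offset": [0, 0, 0], "hand": 1}, {"dr": [0.001, 0, -0.174], "offset": [0, 0, 0], "hand": 1}, {"dr": [0.001, 0, -0.173], "offset": [0, 0, 0], "hand": 1}, {"dr": [0, 0, -0.173], "offset": [0, 0, 0], "hand": 1}]'

```text
time_s: 14.15
eef_pos: [597.9, -182.5, 205.3]
ee_rot: [-0.003, 0.576, 0.818, -0.001]
force: [0.0, 0.3, 0.2]
grip_width: 0.999
grip_force: 0.0
```

Emit:
arm_command --increments '[{"dr": [0, 0, 0], "offset": [-0.226, -0.25, 0], "hand": 1}, {"dr": [0, 0, 0], "offset": [-0.226, -0.25, 0], "hand": 1}, {"dr": [0, 0, 0], "offset": [-0.226, -0.25, 0], "hand": 1}, {"dr": [0, 0, 0], "offset": [-0.226, -0.25, 0], "hand": 1}, {"dr": [0, 0, 0], "offset": [-0.226, -0.25, 0], "hand": 1}, {"dr": [0, 0, 0], "offset": [-0.226, -0.25, 0], "hand": 1}, {"dr": [0, 0, 0], "offset": [-0.226, -0.247, 0], "hand": 1}, {"dr": [0, 0, 0], "offset": [0, 0, 0], "hand": 1}]'

```text
time_s: 14.95
eef_pos: [460.7, -434.9, 205.2]
ee_rot: [-0.003, 0.58, 0.815, -0.001]
force: [0.6, 0.5, -1.4]
grip_width: 1.002
grip_force: 0.0
```

Emit:
arm_command --increments '[{"dr": [0, 0, 0], "offset": [0, 0, 0.3], "hand": 1}, {"dr": [0, 0, 0], "offset": [0, 0, 0.3], "hand": 1}, {"dr": [0, 0, 0], "offset": [0, 0, 0.3], "hand": 1}, {"dr": [0, 0, 0], "offset": [0, 0, 0], "hand": 1}, {"dr": [0, 0, 0], "offset": [0, 0, 0], "hand": 1}]'

```text
time_s: 15.45
eef_pos: [463.5, -430.9, 99.8]
ee_rot: [-0.002, 0.578, 0.816, -0.001]
force: [-0.1, -0.3, 0.6]
grip_width: 0.996
grip_force: 0.0
```

Run:
```python
from h import *
i=ctrl.camera_info("wrist");im=ctrl.capture("wrist")[:,:,::-1].copy();cv2.imwrite("pics/w7.png",im)
print(labels(im,"wrist",(464,-432),i))
plan([464.4,-431.8,12],np.radians(19.4))
# bay measurement from top view
t=ctrl.capture("top")[:,:,::-1].copy();cv2.imwrite("pics/t7.png",t)
c=t[90:190,80:220];cv2.imwrite("pics/t7c.png",cv2.resize(c,None,fx=5,fy=5,interpolation=2))
```

```text
[(array([ 464.1, -430.3]), array([ 464.7, -431.4]), array([30., 60.]), np.float64(108.6))]
t 15.5 pos [ 463.9 -431.6  101.1] q [-0.93  0.67  1.3  -0.    1.18 -1.27] gw 1.002 F [0.2 0.1 0.3]
offset now-axes [-0.003  0.005  0.743] turn [-0.003 -0.     0.   ] world->tool yaw of y 19.4
offset after-turn axes [-0.003  0.003  0.743]
```

View pics/t7c.png

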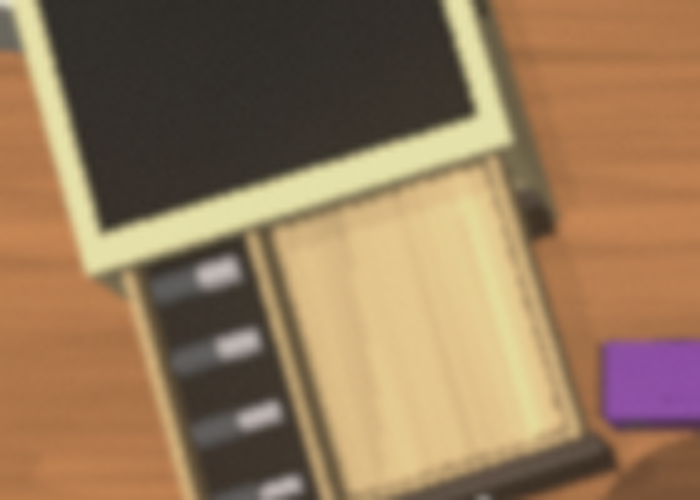

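The drawer is open and its bay is clear: divider about (255,235)–(325,495), right wall about (495,165)–(570,430) and front top edge about (400,495)–(600,445). I'll convert these and grip C.

Run:
```python
from h import *
O=np.array([665.5,297.8]);th=np.radians(16.7);ux=np.array([np.cos(th),np.sin(th)]);uy=np.array([-ux[1],ux[0]])
def cab(p,z):
    q=ray("top",np.array(p)/5+[80,90],z)[0,:2]-O;return np.round([q@ux,q@uy],1)
for n,p,z in[("div top R",(268,235),146),("div top R2",(330,480),146),("div top L",(248,240),146),("div top L2",(308,480),146),("wall in top",(492,168),150),("wall in top2",(563,425),150),("wall out",(503,160),150),("wall out2",(583,432),150),("left wall outer",(128,280),150),("front top outer",(612,458),160),("front top inner",(590,437),160)]:print(n,cab(p,z))
```

```text
div top R [11.7 28.7]
div top R2 [-154.9   33.9]
div top L [12.5 41.9]
div top L2 [-150.6   47.2]
wall in top [   8.2 -121.9]
wall in top2 [-167.7 -117.3]
wall out [  11.1 -130.2]
wall out2 [-175.9 -128.1]
left wall outer [  9.5 121.3]
front top outer [-199.7 -141.7]
front top inner [-182.6 -132.4]
```

Emit:
arm_command --increments '[{"dr": [-0.003, 0, 0], "offset": [0, 0.003, 0.25], "hand": 1}, {"dr": [0, 0, 0], "offset": [0, 0, 0.3], "hand": 1}, {"dr": [0, 0, 0], "offset": [0, 0, 0.193], "hand": 1}, {"dr": [0, 0, 0], "offset": [0, 0, 0], "hand": 1}, {"dr": [0, 0, 0], "offset": [0, 0, 0], "hand": -0.1}, {"dr": [0, 0, 0], "offset": [0, 0, 0], "hand": -0.1}, {"dr": [0, 0, 0], "offset": [0, 0, 0], "hand": -0.1}, {"dr": [0, 0, 0], "offset": [0, 0, 0], "hand": -0.1}]' --grip_force 60

```text
time_s: 16.35
eef_pos: [464.5, -432.2, 13.2]
ee_rot: [0.001, 0.578, 0.816, -0.0]
force: [1.0, 0.4, 5.4]
grip_width: 0.648
grip_force: 66.5
```

Emit:
arm_command --increments '[{"dr": [0, 0, 0], "offset": [0, 0, -0.1], "hand": -0.1}, {"dr": [0, 0, 0], "offset": [0, 0, -0.1], "hand": -0.1}, {"dr": [0, 0, 0], "offset": [0, 0, 0], "hand": -0.1}, {"dr": [0, 0, 0], "offset": [0, 0, 0], "hand": -0.1}, {"dr": [0, 0, 0], "offset": [0, 0, 0], "hand": -0.1}, {"dr": [0, 0, 0], "offset": [0, 0, 0], "hand": -0.1}]'

```text
time_s: 16.95
eef_pos: [463.3, -430.9, 34.0]
ee_rot: [-0.002, 0.578, 0.816, 0.0]
force: [0.1, 0.0, -5.6]
grip_width: 0.647
grip_force: 65.6
```

Case C reads −5.6 N (about 0.57 kg), so it's the loaded one. I'll lift it high, carry it over and then turn.

Emit:
arm_command --increments '[{"dr": [0, 0, 0], "offset": [0, 0, -0.15], "hand": -0.1}, {"dr": [0, 0, 0], "offset": [0, 0, -0.28], "hand": -0.1}, {"dr": [0, 0, 0], "offset": [0, 0, -0.35], "hand": -0.1}, {"dr": [0, 0, 0], "offset": [0, 0, -0.35], "hand": -0.1}, {"dr": [0, 0, 0], "offset": [0, 0, -0.35], "hand": -0.1}, {"dr": [0, 0, 0], "offset": [0, 0, -0.2], "hand": -0.1}, {"dr": [0, 0, 0], "offset": [0, 0, 0], "hand": -0.1}]'

```text
time_s: 17.65
eef_pos: [464.4, -432.3, 239.7]
ee_rot: [0.002, 0.578, 0.816, -0.001]
force: [0.4, -0.1, -5.4]
grip_width: 0.647
grip_force: 66.4
```

Emit:
arm_command --increments '[{"dr": [0, 0, 0], "offset": [0.1, 0.058, 0], "hand": -0.1}, {"dr": [0, 0, 0], "offset": [0.2, 0.116, 0], "hand": -0.1}, {"dr": [0, 0, 0], "offset": [0.3, 0.174, 0], "hand": -0.1}, {"dr": [0, 0, 0], "offset": [0.3, 0.174, 0], "hand": -0.1}, {"dr": [0, 0, 0], "offset": [0.3, 0.174, 0], "hand": -0.1}, {"dr": [0, 0, 0], "offset": [0.3, 0.174, 0], "hand": -0.1}, {"dr": [0, 0, 0], "offset": [0.3, 0.174, 0], "hand": -0.1}, {"dr": [0, 0, 0], "offset": [0.3, 0.174, 0], "hand": -0.1}]'

```text
time_s: 18.45
eef_pos: [517.0, -142.4, 234.1]
ee_rot: [-0.003, 0.578, 0.816, 0.0]
force: [1.2, -0.3, -6.0]
grip_width: 0.648
grip_force: 66.1
```

Emit:
arm_command --increments '[{"dr": [0, 0, 0], "offset": [0.3, 0.174, 0], "hand": -0.1}, {"dr": [0, 0, 0], "offset": [0.3, 0.174, 0], "hand": -0.1}, {"dr": [0, 0, 0], "offset": [0.3, 0.174, 0], "hand": -0.1}, {"dr": [0, 0, 0], "offset": [0.3, 0.174, 0], "hand": -0.1}, {"dr": [0, 0, 0], "offset": [0.3, 0.174, 0], "hand": -0.1}, {"dr": [0, 0, 0], "offset": [0.3, 0.174, 0], "hand": -0.1}, {"dr": [0, 0, 0], "offset": [0.2, 0.116, 0], "hand": -0.1}, {"dr": [0, 0, 0], "offset": [0.1, 0.058, 0], "hand": -0.1}]'

```text
time_s: 19.25
eef_pos: [570.8, 143.9, 234.2]
ee_rot: [-0.003, 0.577, 0.817, -0.001]
force: [0.4, 0.3, -6.3]
grip_width: 0.645
grip_force: 66.1
```

Run:
```python
from h import *
plan([587.9,229.6,235],np.radians(106.7))
```

```text
t 19.25 pos [570.8 143.9 234.2] q [ 0.05  0.46  1.29  0.    1.41 -0.29] gw 0.645 F [ 0.4  0.3 -6.3]
offset now-axes [ 0.625  0.374 -0.006] turn [-1.000e-03 -9.000e-03 -1.937e+00] world->tool yaw of y 19.6
offset after-turn axes [-0.342  0.643 -0.006]
```

Emit:
arm_command --increments '[{"dr": [0, 0, 0], "offset": [0.21, 0.124, 0], "hand": -0.1}, {"dr": [0, 0, 0], "offset": [0.25, 0.15, 0], "hand": -0.1}, {"dr": [0, 0, 0], "offset": [0.165, 0.1, 0], "hand": -0.1}, {"dr": [0, -0.001, -0.1], "offset": [0, 0, 0], "hand": -0.1}, {"dr": [0, -0.001, -0.167], "offset": [0, 0, 0], "hand": -0.1}, {"dr": [0, -0.001, -0.167], "offset": [0, 0, 0], "hand": -0.1}, {"dr": [0, -0.001, -0.167], "offset": [0, 0, 0], "hand": -0.1}, {"dr": [0, -0.001, -0.167], "offset": [0, 0, 0], "hand": -0.1}]'

```text
time_s: 20.05
eef_pos: [588.7, 226.3, 234.9]
ee_rot: [-0.001, 0.307, 0.952, -0.002]
force: [-0.4, 0.1, -5.6]
grip_width: 0.648
grip_force: 66.1
```

Emit:
arm_command --increments '[{"dr": [0, 0, -0.167], "offset": [0, 0, 0], "hand": -0.1}, {"dr": [0, 0, -0.167], "offset": [0, 0, 0], "hand": -0.1}, {"dr": [0, 0, -0.167], "offset": [0, 0, 0], "hand": -0.1}, {"dr": [0, 0, -0.167], "offset": [0, 0, 0], "hand": -0.1}, {"dr": [0, 0, -0.167], "offset": [0, 0, 0], "hand": -0.1}, {"dr": [0, 0, -0.167], "offset": [0, 0, 0], "hand": -0.1}, {"dr": [0, 0, -0.167], "offset": [0, 0, 0], "hand": -0.1}, {"dr": [0, 0, 0], "offset": [0, 0, 0], "hand": -0.1}]'

```text
time_s: 20.85
eef_pos: [588.8, 226.3, 235.1]
ee_rot: [-0.001, -0.144, 0.99, -0.001]
force: [-0.1, 0.4, -6.5]
grip_width: 0.648
grip_force: 66.1
```

Run:
```python
from h import *
plan([587.9,229.6,110],np.radians(106.7))
i=ctrl.camera_info("wrist");im=ctrl.capture("wrist")[:,:,::-1].copy();cv2.imwrite("pics/w8.png",im)
O=np.array([665.5,297.8]);th=np.radians(16.7);ux=np.array([np.cos(th),np.sin(th)]);uy=np.array([-ux[1],ux[0]])
# bay rim expected (wall tops, inner) and case footprint on the floor
for pts,z,c in([(-172,-121),(10,-121),(10,35),(-172,35)],148,(0,0,255)),([(-154,-71),(-34,-71),(-34,-15),(-154,-15)],96,(0,255,0)):
    X=[np.r_[O+a*ux+b*uy,z] for a,b in pts];p=proj("wrist",X,i);cv2.polylines(im,[p.round().astype(int)],True,c,1)
cv2.imwrite("pics/w8b.png",im)
```

```text
t 20.85 pos [588.8 226.3 235.1] q [ 0.18  0.55  1.13 -0.    1.46 -1.68] gw 0.648 F [-0.1  0.4 -6.5]
offset now-axes [-0.004  0.03   1.043] turn [-0.002 -0.004 -0.002] world->tool yaw of y 106.6
offset after-turn axes [-1.000e-03  2.800e-02  1.043e+00]
```

View pics/w8b.png

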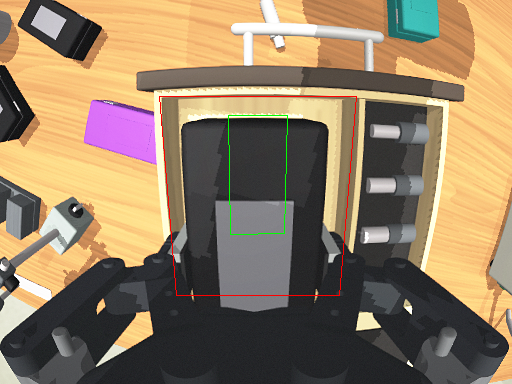

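The expected bay rim (red) matches the real bay at x 162–357, y 97, and the case footprint (green) lies inside it. I'll lower the case.

Emit:
arm_command --increments '[{"dr": [-0.002, -0.004, -0.002], "offset": [0, 0.028, 0.1], "hand": -0.1}, {"dr": [0, 0, 0], "offset": [0, 0, 0.22], "hand": -0.1}, {"dr": [0, 0, 0], "offset": [0, 0, 0.22], "hand": -0.1}, {"dr": [0, 0, 0], "offset": [0, 0, 0.22], "hand": -0.1}, {"dr": [0, 0, 0], "offset": [0, 0, 0.15], "hand": -0.1}, {"dr": [0, 0, 0], "offset": [0, 0, 0.08], "hand": -0.1}, {"dr": [0, 0, 0], "offset": [0, 0, 0], "hand": -0.1}, {"dr": [0, 0, 0], "offset": [0, 0, 0], "hand": -0.1}]'

```text
time_s: 21.7
eef_pos: [589.3, 230.0, 119.0]
ee_rot: [0.002, -0.144, 0.99, 0.0]
force: [-0.3, 0.2, -5.9]
grip_width: 0.642
grip_force: 65.9
```

Emit:
arm_command --increments '[{"dr": [0, 0, 0], "offset": [0, 0, 0.015], "hand": -0.1}, {"dr": [0, 0, 0], "offset": [0, 0, 0.01], "hand": -0.1}, {"dr": [0, 0, 0], "offset": [0, 0, 0.01], "hand": -0.1}, {"dr": [0, 0, 0], "offset": [0, 0, 0], "hand": -0.1}]'

```text
time_s: 22.1
eef_pos: [588.9, 229.9, 114.0]
ee_rot: [0.002, -0.145, 0.989, 0.0]
force: [-0.2, 0.1, -6.0]
grip_width: 0.651
grip_force: 65.9
```

Emit:
arm_command --increments '[{"dr": [0, 0, 0], "offset": [0, 0, 0.012], "hand": -0.1}, {"dr": [0, 0, 0], "offset": [0, 0, 0.012], "hand": -0.1}, {"dr": [0, 0, 0], "offset": [0, 0, 0.008], "hand": -0.1}, {"dr": [0, 0, 0], "offset": [0, 0, 0], "hand": -0.1}, {"dr": [0, 0, 0], "offset": [0, 0, 0], "hand": -0.1}]'

```text
time_s: 22.6
eef_pos: [588.9, 230.0, 110.2]
ee_rot: [0.002, -0.145, 0.989, 0.0]
force: [-0.1, -0.8, -6.5]
grip_width: 0.646
grip_force: 65.9
```

Emit:
arm_command --increments '[{"dr": [0, 0, 0], "offset": [0, 0, 0.008], "hand": -0.1}, {"dr": [0, 0, 0], "offset": [0, 0, 0.008], "hand": -0.1}, {"dr": [0, 0, 0], "offset": [0, 0, 0], "hand": -0.1}, {"dr": [0, 0, 0], "offset": [0, 0, 0], "hand": -0.1}]'

```text
time_s: 23.0
eef_pos: [589.4, 230.1, 109.3]
ee_rot: [0.003, -0.145, 0.989, 0.0]
force: [-0.2, -0.4, 4.7]
grip_width: 0.65
grip_force: 67.1
```

Touchdown: the force went to +4.7 N. I'll release and rise.

Emit:
arm_command --increments '[{"dr": [0, 0, 0], "offset": [0, 0, 0], "hand": 0.5}, {"dr": [0, 0, 0], "offset": [0, 0, 0], "hand": 0.75}, {"dr": [0, 0, 0], "offset": [0, 0, 0], "hand": 0.75}, {"dr": [0, 0, 0], "offset": [0, 0, -0.15], "hand": 0.75}, {"dr": [0, 0, 0], "offset": [0, 0, -0.3], "hand": 0.75}, {"dr": [0, 0, 0], "offset": [0, 0, -0.35], "hand": 0.75}, {"dr": [0, 0, 0], "offset": [0, 0, -0.25], "hand": 0.75}, {"dr": [0, 0, 0], "offset": [0, 0, 0], "hand": 0.75}]'

```text
time_s: 23.8
eef_pos: [589.9, 230.2, 239.1]
ee_rot: [0.006, -0.145, 0.989, 0.0]
force: [0.1, 0.3, -0.5]
grip_width: 0.877
grip_force: 0.0
```

Run:
```python
from h import *
i=ctrl.camera_info("wrist");im=ctrl.capture("wrist")[:,:,::-1].copy();cv2.imwrite("pics/w9.png",im)
print(labels(im,"wrist",(588,230),i,z=144))
O=np.array([665.5,297.8]);th=np.radians(16.7);ux=np.array([np.cos(th),np.sin(th)])
# handle bar seen by wrist: bright grey pixels around the expected bar at z=134
hsv=cv2.cvtColor(im,cv2.COLOR_BGR2HSV);uy=np.array([-ux[1],ux[0]])
v,u=np.mgrid[0:384,0:512];P=ray("wrist",np.c_[u.ravel(),v.ravel()],134,i)[:,:2]-O
X=np.c_[P@ux,P@uy];m=((hsv[...,1]<50)&(hsv[...,2]>120)).ravel()&(X[:,0]>-260)&(X[:,0]<-190)&(abs(X[:,1])<50)
print("handle x",np.percentile(X[m,0],[5,50,95]).round(1),m.sum())
plan(list(O-260*ux)+[235],th)
```

```text
[(array([587.6, 229.5]), array([588.6, 230. ]), array([59., 31.]), np.float64(-163.6))]
handle x [-244.5 -227.6 -211.4] 1852
t 23.85 pos [589.1 230.  236.1] q [ 0.19  0.55  1.14  0.    1.45 -1.67] gw 0.877 F [-0.3  0.  -1.1]
offset now-axes [ 1.395  0.357 -0.002] turn [0.007 0.008 1.999] world->tool yaw of y 106.7
offset after-turn axes [ 0.358 -1.394  0.009]
```

View pics/w9.png

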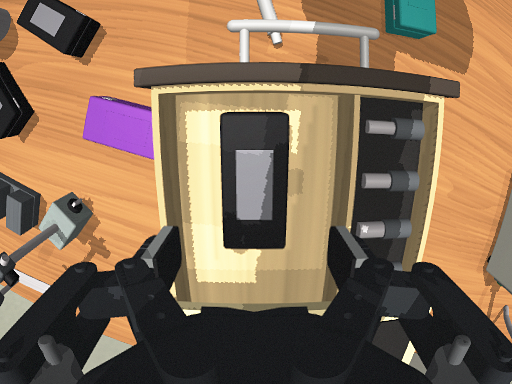

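Case C sits flat in the bay at (255,180), and the handle bar is at (228–378, 30). I'll shut the fingers and go in front of the bar.

Emit:
arm_command --increments '[{"dr": [0.007, 0.008, 0], "offset": [0.2, 0.057, 0], "hand": -1}, {"dr": [0, 0, 0], "offset": [0.3, 0.07, 0], "hand": -1}, {"dr": [0, 0, 0], "offset": [0.35, 0.08, 0], "hand": -1}, {"dr": [0, 0, 0], "offset": [0.35, 0.08, 0], "hand": -1}, {"dr": [0, 0, 0], "offset": [0.31, 0.07, 0], "hand": -1}, {"dr": [0, 0, 0], "offset": [0, 0, 0], "hand": -1}, {"dr": [0, 0, 0], "offset": [0, 0, 0], "hand": -1}]' --grip_force 20

```text
time_s: 24.55
eef_pos: [402.3, 218.9, 233.8]
ee_rot: [-0.001, -0.145, 0.989, -0.003]
force: [1.3, -1.1, 1.0]
grip_width: 0.001
grip_force: 0.0
```

Run:
```python
from h import *
O=np.array([665.5,297.8]);th=np.radians(16.7);ux=np.array([np.cos(th),np.sin(th)])
plan(list(O-270*ux)+[120],th+np.pi/2)
plan(list(O-54*ux)+[120],th+np.pi/2)
```

```text
t 24.55 pos [402.3 218.9 233.8] q [ 0.25  0.17  1.68 -0.01  1.3  -1.62] gw 0.001 F [ 1.3 -1.1  1. ]
offset now-axes [-0.043  0.005  0.949] turn [-0.007 -0.004 -0.001] world->tool yaw of y 106.7
offset after-turn axes [-0.039 -0.001  0.949]
t 24.55 pos [402.3 218.9 233.8] q [ 0.25  0.17  1.68 -0.01  1.3  -1.62] gw 0.001 F [ 1.3 -1.1  1. ]
offset now-axes [-1.843  0.006  0.942] turn [-0.007 -0.004 -0.001] world->tool yaw of y 106.7
offset after-turn axes [-1.839e+00 -1.000e-03  9.490e-01]
```

Emit:
arm_command --increments '[{"dr": [-0.007, -0.004, 0], "offset": [0, 0, 0.25], "hand": -1}, {"dr": [0, 0, 0], "offset": [0, 0, 0.3], "hand": -1}, {"dr": [0, 0, 0], "offset": [0, 0, 0.25], "hand": -1}, {"dr": [0, 0, 0], "offset": [0, 0, 0.149], "hand": -1}, {"dr": [0, 0, 0], "offset": [0, 0, 0], "hand": -1}, {"dr": [0, 0, 0], "offset": [-0.1, 0, 0], "hand": -1}, {"dr": [0, 0, 0], "offset": [-0.1, 0, 0], "hand": -1}, {"dr": [0, 0, 0], "offset": [-0.08, 0, 0], "hand": -1}]'

```text
time_s: 25.35
eef_pos: [436.0, 228.5, 121.0]
ee_rot: [0.0, -0.145, 0.989, -0.0]
force: [0.3, 0.1, 0.2]
grip_width: -0.001
grip_force: 0.0
```

Emit:
arm_command --increments '[{"dr": [0, 0, 0], "offset": [-0.1, 0, 0], "hand": -1}, {"dr": [0, 0, 0], "offset": [-0.15, 0, 0], "hand": -1}, {"dr": [0, 0, 0], "offset": [-0.18, 0, 0], "hand": -1}, {"dr": [0, 0, 0], "offset": [-0.18, 0, 0], "hand": -1}, {"dr": [0, 0, 0], "offset": [-0.18, 0, 0], "hand": -1}, {"dr": [0, 0, 0], "offset": [-0.18, 0, 0], "hand": -1}, {"dr": [0, 0, 0], "offset": [-0.15, 0, 0], "hand": -1}, {"dr": [0, 0, 0], "offset": [-0.12, 0, 0], "hand": -1}]'

```text
time_s: 26.15
eef_pos: [578.6, 271.2, 120.7]
ee_rot: [0.0, -0.145, 0.989, -0.0]
force: [-1.5, -0.7, 0.6]
grip_width: -0.002
grip_force: 0.4
```

Run:
```python
from h import *
O=np.array([665.5,297.8]);th=np.radians(16.7);ux=np.array([np.cos(th),np.sin(th)])
plan(list(O-54*ux)+[120],th+np.pi/2)
```

```text
t 26.15 pos [578.6 271.2 120.7] q [ 0.26  0.66  1.26 -0.    1.22 -1.61] gw -0.002 F [-1.5 -0.7  0.6]
offset now-axes [-0.307  0.004  0.006] turn [-0.     0.    -0.001] world->tool yaw of y 106.6
offset after-turn axes [-0.307  0.004  0.006]
```

Pushing at about 1.7 N, as expected. I'll approach the stop slowly.

Emit:
arm_command --increments '[{"dr": [0, 0, 0], "offset": [-0.09, 0, 0], "hand": -1}, {"dr": [0, 0, 0], "offset": [-0.08, 0, 0], "hand": -1}, {"dr": [0, 0, 0], "offset": [-0.06, 0, 0], "hand": -1}, {"dr": [0, 0, 0], "offset": [-0.03, 0, 0], "hand": -1}, {"dr": [0, 0, 0], "offset": [-0.02, 0, 0], "hand": -1}, {"dr": [0, 0, 0], "offset": [0, 0, 0], "hand": -1}]'

```text
time_s: 26.75
eef_pos: [609.8, 280.7, 120.7]
ee_rot: [0.0, -0.145, 0.989, -0.0]
force: [-0.1, -0.0, 0.5]
grip_width: 0.002
grip_force: 0.0
```

Emit:
arm_command --increments '[{"dr": [0, 0, 0], "offset": [-0.015, 0, 0], "hand": -1}, {"dr": [0, 0, 0], "offset": [-0.015, 0, 0], "hand": -1}, {"dr": [0, 0, 0], "offset": [0, 0, 0], "hand": -1}, {"dr": [0, 0, 0], "offset": [0, 0, 0], "hand": -1}]'

```text
time_s: 27.15
eef_pos: [613.1, 281.7, 120.7]
ee_rot: [0.0, -0.145, 0.989, -0.0]
force: [0.1, 0.1, 0.3]
grip_width: -0.0
grip_force: 0.0
```

Emit:
arm_command --increments '[{"dr": [0, 0, 0], "offset": [-0.015, 0, 0], "hand": -1}, {"dr": [0, 0, 0], "offset": [-0.015, 0, 0], "hand": -1}, {"dr": [0, 0, 0], "offset": [0, 0, 0], "hand": -1}]'

```text
time_s: 27.45
eef_pos: [616.2, 282.7, 120.6]
ee_rot: [-0.0, -0.145, 0.989, -0.0]
force: [-3.8, -0.6, 1.3]
grip_width: 0.003
grip_force: 2.0
```

Emit:
arm_command --increments '[{"dr": [0, 0, 0], "offset": [-0.012, 0, 0], "hand": -1}, {"dr": [0, 0, 0], "offset": [-0.012, 0, 0], "hand": -1}, {"dr": [0, 0, 0], "offset": [0, 0, 0], "hand": -1}]'

```text
time_s: 27.75
eef_pos: [616.5, 282.8, 120.6]
ee_rot: [-0.004, -0.145, 0.989, -0.001]
force: [-19.5, -6.8, 9.6]
grip_width: 0.006
grip_force: 10.7
```

The drawer is on its stop: x is −51 mm as predicted and the force is rising. I'll back off and verify.

Emit:
arm_command --increments '[{"dr": [0, 0, 0], "offset": [0.05, 0, 0], "hand": -1}, {"dr": [0, 0, 0], "offset": [0.2, 0, 0], "hand": -1}, {"dr": [0, 0, 0], "offset": [0.3, 0, 0], "hand": -1}, {"dr": [0, 0, 0], "offset": [0.3, 0, -0.1], "hand": -1}, {"dr": [0, 0, 0], "offset": [0.3, 0, -0.25], "hand": -1}, {"dr": [0, 0, 0], "offset": [0.2, 0, -0.3], "hand": -1}, {"dr": [0, 0, 0], "offset": [0.2, 0, -0.3], "hand": -1}, {"dr": [0, 0, 0], "offset": [0, 0, 0], "hand": -1}]'

```text
time_s: 28.55
eef_pos: [441.0, 230.5, 239.7]
ee_rot: [0.005, -0.145, 0.989, 0.0]
force: [0.1, 1.0, -0.9]
grip_width: -0.0
grip_force: 0.0
```

Run:
```python
from h import *
s=ctrl.sense();print(s["eef_pos"],s["force"])
for n in("side","top"):
    cv2.imwrite(f"pics/{n}9.png",ctrl.capture(n)[:,:,::-1])
a=cv2.imread("pics/top9.png")
for c in((473,-95),(598,-183)):print(labels(a,"top",c,None))
i=ctrl.camera_info("wrist");im=ctrl.capture("wrist")[:,:,::-1].copy();cv2.imwrite("pics/w10.png",im)
O=np.array([665.5,297.8]);th=np.radians(16.7);ux=np.array([np.cos(th),np.sin(th)]);uy=np.array([-ux[1],ux[0]])
v,u=np.mgrid[0:384,0:512];P=ray("wrist",np.c_[u.ravel(),v.ravel()],134,i)[:,:2]-O
hsv=cv2.cvtColor(im,cv2.COLOR_BGR2HSV);X=np.c_[P@ux,P@uy]
m=((hsv[...,1]<50)&(hsv[...,2]>120)).ravel()&(X[:,0]>-60)&(X[:,0]<-10)&(abs(X[:,1])<50);print("handle",np.percentile(X[m,0],[5,50,95]).round(1),m.sum())
cv2.imwrite("pics/side9b.png",cv2.resize(cv2.imread("pics/side9.png"),(800,600)))
```

```text
[441.04163857 230.52164786 239.6658259 ] [ 0.09094153  1.02177675 -0.86732059]
[(array([471.8, -93.9]), array([471.8, -94.1]), array([65., 36.]), np.float64(72.9))]
[(array([ 597.5, -183.2]), array([ 597.5, -183.1]), array([64., 34.]), np.float64(54.5))]Traceback (most recent call last):
  File "<stdin>", line 11, in <module>
    return _quantile_unchecked(
        a, q, axis, out, overwrite_input, method, keepdims, weights)
    return _ureduce(a,
                    func=_quantile_ureduce_func,
    ...<5 lines>...
                    overwrite_input=overwrite_input,
                    method=method)
    r = func(a, **kwargs)
    result = _quantile(arr,
                       quantiles=q,
    ...<2 lines>...
                       out=out,
                       weights=wgt)
    slices_having_nans = np.isnan(arr[-1, ...])
                                  ~~~^^^^^^^^^
IndexError: index -1 is out of bounds for axis 0 with size 0
```

View pics/side9.png

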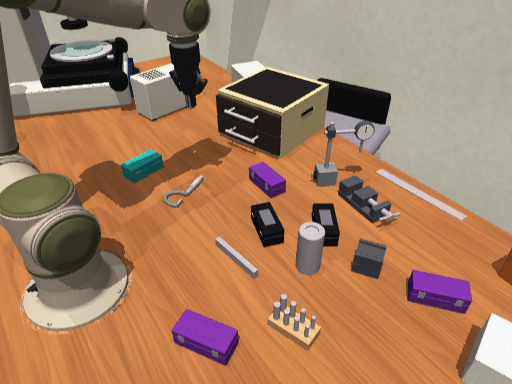

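The side view shows both drawer fronts flush, with handles at (240,112) and (240,132). Cases A (266,223) and B (325,224) stand where they were, and the other instruments look undisturbed. One numeric check of the handle from the side view, then I'll hand in.

Run:
```python
from h import *
a=cv2.imread("pics/side9.png");hsv=cv2.cvtColor(a,cv2.COLOR_BGR2HSV)
O=np.array([665.5,297.8]);th=np.radians(16.7);ux=np.array([np.cos(th),np.sin(th)]);uy=np.array([-ux[1],ux[0]])
v,u=np.mgrid[95:125,215:270];P=ray("side",np.c_[u.ravel(),v.ravel()],134)[:,:2]-O;X=np.c_[P@ux,P@uy]
m=((hsv[95:125,215:270,1]<60)&(hsv[95:125,215:270,2]>130)).ravel()&(abs(X[:,1])<45)&(abs(X[:,0]+35)<40)
x=np.median(X[m,0]);print("handle x",x,m.sum())
if abs(x+35)<5: print(ctrl.finish_job())
```

```text
handle x -28.624347364398634 69
```

The −29 mm reading is slightly past home because the camera sees the bar's lit top edge, which lies above the 134 mm plane. Together with the hard stop felt at −51 mm, the drawer is home.

```bash
python3 -c "
from rig import ctrl
print(ctrl.finish_job())"
```

```text
the job is handed in; nothing more can be done
None
```

The job is handed in (no verdict was returned): case_c was the loaded one (about 0.57 kg) and lies lid up in the free bay with the drawer pushed to its stop, and the two empty cases are back within about 2 mm of where they stood.

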